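# Fit the brake rotor onto its five hub studs

### The arm

A 6-joint arm with a two-finger parallel gripper is mounted at the origin on a cart in front of the work surface, level with it; the furniture and walls round the work are solid. World frame = base frame: x ahead of the robot, y to its left, z up, the work surface at z = 0. Lengths are in m, angles in rad, forces in N, time in s.
With the tool pointing down it reaches from about 0.25 to 0.775 m from the base axis. Payload 4 kg.
Tool frame: the origin (TCP) lies at the very end of the fingers, on their centre line; the grasp point (between the pads) lies 19 mm behind it; z points along the fingers, y is the line along which they close (so a half turn about z gives the same grasp; the last joint's range is limited). The gripper opens to 94 mm and grips with 3 to 60 N. Pads are 16 mm wide; open, the fingers measure 119 mm over their backs; the gripper's body (75 mm by 177 mm) begins 78 mm behind the grasp point.
Start: joints at [-1.228, 0.087, 1.371, -0, 1.684, -0.103], TCP at [0.237, -0.496, 0.206] pointing down, gripper open.
Joint ranges: [-3.1, 3.1], [-0.76, 2.03], [0.27, 2.55], [-1.08, 4.22], [0.17, 2.65], [-2.57, 2.57]. Speed limits (rad/s): [2.79, 2.79, 3.14, 3.14, 3.14, 3.14].

### API

Orientations are given as [roll, pitch, yaw] about the fixed x, y, z axes, in that order (R = Rz(yaw) Ry(pitch) Rx(roll)).
In Python, from bench import robot gives the robot as it stands. The module is installed in compiled form; this text tells all that it offers.
- The arm moves only by the tool move_arm, never from a script. Its argument "deltas" is one flat list of numbers, 7 for each row, row after row: the turn, a rotation vector about the tool's x, y, z in rad, then the shift along the tool's x, y, z in cm, then the closure, from -1 (fully open) to 1 (shut). A call has 1 to 8 rows; each row is the pose to reach, as a shift and turn from the pose commanded when the call began, along the tool's axes at that moment; what a row does not reach only later rows make up. A row lasts 1/10 s, in which the tool goes at most 50 mm and 8.59 degrees, less where a joint would pass 70% of its speed; a pose out of reach is approached as far as the arm can. A call with a gripper value outside its range is refused whole. The fingers move at their own pace and stop on an object; the grip force is fixed at half the most. Time passes only in rows, so rows that repeat a pose let the fingers close. It gives the time, the measured TCP pose, the force, the opening and the grip force at its end, in the units of the state.
- robot.get_obs(): the state, without advancing time (a new reading comes with each control period).
- robot.snapshot(name): name is "scene" or "top" or "wrist"; returns a dict with "image" (420x560x3 uint8, red, green, blue), "depth" (420x560 float32, m along the optical axis (not along the pixel's ray), 0 where there is no reading), "fov_y" (degrees; the focal length in pixels is half the picture's height over the tangent of half this angle, whatever the lens; pixels are square), "cx", "cy" (the principal point, pixels), "origin" and "orientation" of the camera in the world; the wrist camera has in their place "T_tool_cam" (4x4, takes a point from camera to tool coordinates, whose origin is the TCP and whose axes are the flange's). Camera axes: x right, y up, looking along -z (the intrinsics and any distortion apply to the point x, -y, -z); pixel columns grow to the right and rows downward; lengths in m; the calibration is good to about 2 mm. The wrist camera is an equidistant fisheye: a pixel r from the principal point sees the ray r / f radians off the axis. A picture is of the moment at which its call begins: read the wrist's pose just before it.
- robot.close_job(): hands the job in; it is judged then, once.
The state is a dict: "time": time; "joint_positions": joint angles; "qvel": joint speeds; "joint_torque": joint torques, N m; "tool_pos": TCP position; "ee_rot": TCP orientation; "wrist_force": force on the tool from outside, world axes, zero at the start; "wrist_torque": the same for the moment, N m; "width": finger opening in m; "finger_force": force on a finger pad.
Only numpy, scipy, OpenCV 4.12 (cv2) and the standard library are available. Lean on these libraries where they do the work, as an engineer would, in place of code of your own. Each camera call takes 0.05 s, during which the arm holds its last target. There are 200 camera calls.

### The job

Fit the brake rotor onto the hub that stands clamped upright on the bench: put its centre bore over the hub's nose, turn the rotor until all five holes find the studs, and slide it fully home, flat against the hub's mounting face, then let go. Feel for the studs with a light hand and never force the rotor down on them, or their threads are spoiled. Leave the spray can, the dish of nuts and the spanner undisturbed.

Things in the scene. Friction and masses are not known exactly. Their poses are not given: they have to be found in the camera images.
- rotor: Loose bicycle disc-brake rotor lying flat, 0.34 kg: drilled steel disc 160 mm across, 4 mm thick, its middle a raised round red carrier (hat) 64 mm across, 26 mm high over all, open below (58 mm wide inside). Origin: on the axis in the plane of the disc's underside; z is the axis, out of the carrier's top; one of the five holes lies on the x axis. Grip the carrier across from above.
- rotor_face (a point): Point on the rotor's axis in the underside of the carrier's 8 mm thick top plate, 18 mm above the rotor's origin, same axes: this surface comes to lie on the hub's mounting face. The plate has a 22 mm centre bore and five through holes of 7.6 mm, 22 mm from the axis, every 72 degrees.
- hub_stand: Blue round stand bolted to the bench, foot 124 mm across, a wheel hub clamped upright in it; a small clamp lever low on one side. Origin: underside of the foot on the hub's axis, z up. The hub turns in the stand against a drag of about 0.1 N m; a misaligned rotor pressed hard on the studs drags it round. How hub and studs are turned is not reported (the stand's yaw does not tell): look or feel.
- mount_face (a point): Centre of the hub's mounting face, a disc 55 mm across, 98 mm above the bench, z up along the hub's axis. On it stand five brass studs of 6 mm diameter, 16 mm high, 22 mm from the axis, every 72 degrees, the last 1 mm chamfered to a 4.8 mm flat tip. A rotor whose holes miss the studs rests on their tips, rotor_face 16 mm above this point.
- nose_tip (a point): Top of the round nose in the middle of the mounting face, 28 mm above it, on the hub's axis. The nose is 20 mm in diameter, its last 5 mm tapering to 13 mm; it centres the rotor's bore 7 mm before the plate meets the stud tips.
- degreaser: Standing aerosol can, 58 mm across, 182 mm high; origin at the centre of its base. Bystander.
- nut_dish: Round steel dish 88 mm across, 20 mm high, with five brass flange nuts in it; origin at the centre of its underside. Bystander.
- ring_spanner: Combination spanner lying flat, 193 x 29 x 8 mm, long axis x; origin under its middle. Bystander.

How it is judged:
By the outcome, as a careful person would: the job done as asked, in the order asked, and still so for the second after the job is handed in, with the robot touching nothing.
It also fails if it takes over 64 s, if anything falls off the work surface, if the arm or the gripper's body presses on something with over 40 N, if the wrist force passes 120 N, or if a joint passes its speed limit or range.

## Working session

There is one attempt and no reset: what is moved stays moved. The work goes in short steps, Python scripts to look and compute and a tool call to move; the robot and the scene stay as the last step left them, time stands still between calls to the robot, and variables do not carry over. Pictures are saved under pics/ and viewed, at most 10 in all, crops included, and the job is handed in when it is done.

Besides the shell and the picture viewer there is one more tool, called after "Request:" by a JSON object that holds its "op" and its "data". move_arm: Moves the arm, as the interface text tells. Its arguments: {"type":"object","properties":{"deltas":{"type":"array","items":{"type":"number"}}},"required":["deltas"]}

```bash
mkdir -p pics; cat > h.py <<'E'
import numpy as np, cv2, pickle
from bench import robot
from scipy.spatial.transform import Rotation as R
def snap(n,fn=None):
    o=robot.get_obs(); s=robot.snapshot(n); s['obs']=o
    if fn:
        cv2.imwrite('pics/'+fn+'.png',s['image'][:,:,::-1]); pickle.dump(s,open(fn+'.pkl','wb'))
    return s
def rot(o):
    o=np.array(o,float)
    return o if o.shape==(3,3) else (R.from_euler('xyz',o).as_matrix() if o.size==3 else R.from_quat(o).as_matrix())
def cam(s):
    if 'T_tool_cam' in s:
        T=np.eye(4);T[:3,:3]=rot(s['obs']['ee_rot']);T[:3,3]=s['obs']['tool_pos'];T=T@np.array(s['T_tool_cam']);return T[:3,:3],T[:3,3]
    return rot(s['orientation']),np.array(s['origin'])
def rays(s,uv):
    uv=np.atleast_2d(uv).astype(float);f=210/np.tan(np.radians(s['fov_y'])/2)
    x=(uv[:,0]-s['cx']);y=(uv[:,1]-s['cy'])
    if 'T_tool_cam' in s:
        r=np.hypot(x,y)+1e-9;t=r/f;d=np.c_[x/r*np.sin(t),-y/r*np.sin(t),-np.cos(t)]
    else: d=np.c_[x/f,-y/f,-np.ones(len(x))]
    return d
def onplane(s,uv,z):
    Rm,o=cam(s);d=rays(s,uv)@Rm.T
    return o+d*((z-o[2])/d[:,2])[:,None]
def cloud(s):
    v,u=np.mgrid[0:420,0:560];d=rays(s,np.c_[u.ravel(),v.ravel()]);Rm,o=cam(s)
    D=s['depth'].ravel();p=d/(-d[:,2:3])*D[:,None]
    p=p@Rm.T+o;p[D==0]=np.nan
    return p.reshape(420,560,3)
E
python3 - <<'E'
from h import *
for n in['top','scene','wrist']:
    s=snap(n,n+'0');print(n,s['fov_y'],s['cx'],s['cy'],s.get('origin'),s.get('orientation'),s.get('T_tool_cam'),[k for k in s])
print(s['obs'])
a=[cv2.imread(f'pics/{n}0.png') for n in['top','scene']]
cv2.imwrite('pics/a.png',cv2.resize(np.vstack(a),(448,600)) if 0 else a[0])
E
```

```text
top 53.040356212676016 280.46318862771716 202.25879297496954 [ 0.49665069 -0.06478486  1.10343962] [ 0.17302024 -0.00239901 -1.58510945] None ['image', 'depth', 'fov_y', 'cx', 'cy', 'origin', 'orientation', 'obs']
scene 43.94394103825556 275.09711205292854 201.83523944756988 [ 0.42455503 -1.18380451  1.05202218] [ 0.8862283   0.00711459 -0.2225902 ] None ['image', 'depth', 'fov_y', 'cx', 'cy', 'origin', 'orientation', 'obs']
wrist 65.70646984690485 284.26049437655576 211.45068159578597 None None [[-2.37003152e-04  9.70250769e-01  2.42102021e-01  6.91699597e-02]
 [ 9.99999957e-01  1.88333574e-04  2.24171392e-04 -8.98782071e-04]
 [ 1.71906527e-04  2.42102064e-01 -9.70250772e-01 -1.78187630e-01]
 [ 0.00000000e+00  0.00000000e+00  0.00000000e+00  1.00000000e+00]] ['image', 'depth', 'fov_y', 'cx', 'cy', 'T_tool_cam', 'obs']
{'time': 0.1, 'joint_positions': array([-1.22811294e+00,  8.78913809e-02,  1.37209070e+00, -4.31988207e-06,
        1.68362239e+00, -1.03118231e-01]), 'qvel': array([-0.00045707, -0.0011314 , -0.00585087, -0.00022131, -0.00028945,
       -0.0021833 ]), 'joint_torque': array([ 2.64142145e-03, -3.41249514e+01, -3.03302658e+01,  7.20159989e-02,
        3.04729852e-02, -8.42828945e-05]), 'tool_pos': array([ 0.23696629, -0.49577964,  0.20442192]), 'ee_rot': array([-3.13959108e+00, -2.02817121e-04,  4.45800929e-01]), 'wrist_force': array([-0.20818269,  0.0861513 , -0.07132954]), 'wrist_torque': array([0.06077764, 0.06291706, 0.0096993 ]), 'finger_force': 0.0, 'width': 0.09383499891481148}
```

View pics/top0.png

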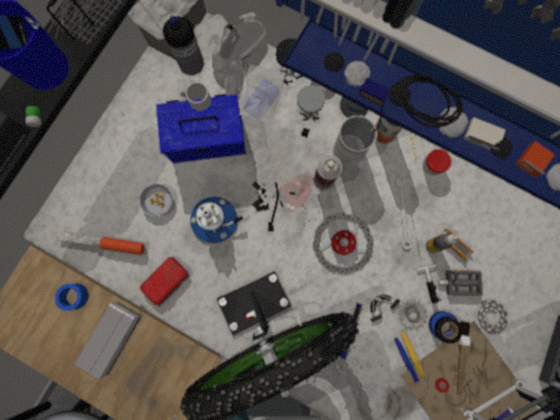

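View pics/scene0.png

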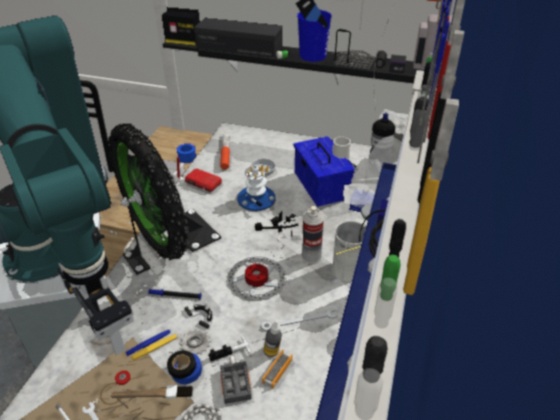

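The top view shows the rotor at pixel (343,243) and the hub at (214,215). The can is at (328,170), the dish at (157,200) and the spanner at (405,230). A bicycle wheel stands in front at about (270,370).

```bash
python3 - <<'E'
from h import *
t=pickle.load(open('top0.pkl','rb'));s=pickle.load(open('scene0.pkl','rb'))
for n,S,c in(('top',t,(343,243)),('scene',s,(256,273))):
    hsv=cv2.cvtColor(S['image'],cv2.COLOR_RGB2HSV)
    m=((hsv[...,0]<8)|(hsv[...,0]>172))&(hsv[...,1]>130)
    k=np.zeros_like(m);k[c[1]-20:c[1]+20,c[0]-20:c[0]+20]=1;m&=k
    v,u=np.nonzero(m);e=cv2.minEnclosingCircle(np.c_[u,v].astype(np.float32))
    P=cloud(S)[m];print(n,'red',len(u),onplane(S,[e[0]],.026),e,'cloud z',np.nanpercentile(P[:,2],[5,50,95]),np.nanmedian(P,0))
C=cloud(t)
print('top cam check bench z',np.nanmedian(C[300:310,200:210,2]))
# disc steel: hub
# hub blue foot
hsv=cv2.cvtColor(t['image'],cv2.COLOR_RGB2HSV)
m=(abs(hsv[...,0].astype(int)-108)<12)&(hsv[...,1]>120);k=np.zeros_like(m);k[185:255,180:250]=1;m&=k
P=C[m];print('foot',len(P),np.nanmedian(P,0),np.nanmin(P,0),np.nanmax(P,0))
sub=C[185:255,180:250]
h=sub[(sub[...,2]>.115)];print('nose',len(h),h.mean(0),h[:,2].max())
h=sub[(sub[...,2]>.09)];print('face',len(h),h.mean(0),h.min(0),h.max(0))
x=C[330:420,180:360];w=x[(x[...,2]>.15)];print('wheel',np.nanpercentile(w,[2,98],axis=0))
allz=C[...,2];
for q in((328,170),(157,200),(405,230),(225,110)):print(q,C[q[1],q[0]])
cv2.imwrite('pics/crop.png',cv2.resize(np.hstack([t['image'][180:260,180:260],t['image'][200:280,300:380]]),(800,400),interpolation=2)[:,:,::-1])
E
```

```text
top red 348 [[ 0.57947612 -0.22969445  0.026     ]] ((343.4545593261719, 242.0), 12.13296127319336) cloud z [0.02230982 0.02565017 0.02892312] [ 0.57875107 -0.22783357  0.02565017]
scene red 375 [[ 0.57761264 -0.24292359  0.026     ]] ((255.89999389648438, 274.5), 11.638824462890625) cloud z [0.0074417  0.02392768 0.02856711] [ 0.57762658 -0.2442464   0.02392768]
top cam check bench z -0.0003351640414093193
foot 736 [0.62359238 0.09581124 0.01196409] [0.58774492 0.04373262 0.00210536] [0.70502683 0.16501619 0.04125014]
nose 64 [0.64418122 0.10558698 0.12286422] 0.12815508662539898
face 409 [0.64391368 0.1054102  0.1029322 ] [0.61889901 0.07960356 0.09023461] [0.67091697 0.13266659 0.12815509]
wheel [[ 0.21758708 -0.18728604  0.16587071]
 [ 0.39234735  0.11244979  0.3884341 ]]
(328, 170) [ 0.7344363  -0.17964516  0.1642638 ]
(157, 200) [0.69828067 0.25549672 0.00992429]
(405, 230) [ 0.61012442 -0.39529397  0.00585017]
(225, 110) [0.90075333 0.06367501 0.12136358]
```

View pics/crop.png

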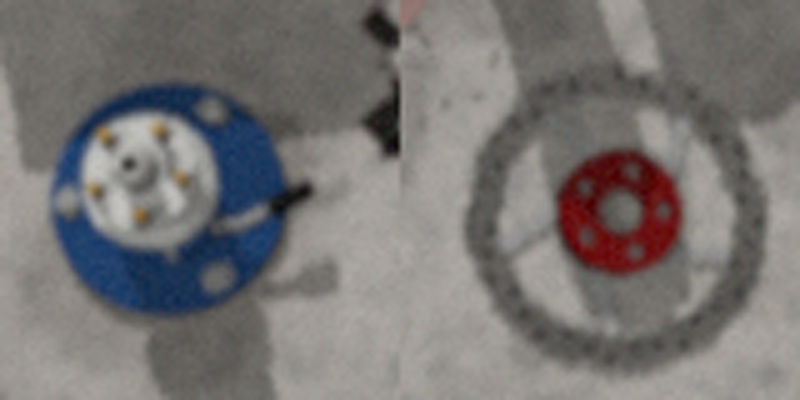

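The crop shows the five brass studs at orig. (201,207), (212,206), (216,216), (208,223) and (199,218). The carrier's five holes are also visible. Next I hover over the rotor for a closer look.

Request:
{"op": "move_arm", "data": {"deltas": [0, 0, 0, 5, -1, 0, -1, 0, 0, 0, 10, -2.2, 0, -1, 0, 0, 0, 15, -3.3, 0, -1, 0, 0, 0, 20, -4.4, 0, -1, 0, 0, 0, 25, -5.5, 1.5, -1, 0, 0, 0, 30, -6.6, 3, -1, 0, 0, 0, 35, -7.7, 4.5, -1, 0, 0, 0, 39, -8.6, 6, -1]}}

```text
time: 0.95
tool_pos: [0.5472, -0.2539, 0.1477]
ee_rot: [3.141, -0.0, 0.446]
wrist_force: [0.3, -0.7, -0.2]
width: 0.0942
finger_force: 0.0
```

Request:
{"op": "move_arm", "data": {"deltas": [0, 0, 0, 3.4, -0.7, 1.5, -1, 0, 0, 0, 3.4, -0.7, 1.5, -1, 0, 0, 0, 3.4, -0.7, 1.5, -1]}}

```text
time: 1.25
tool_pos: [0.5732, -0.2337, 0.132]
ee_rot: [-3.14, 0.002, 0.447]
wrist_force: [0.2, 0.4, -0.6]
width: 0.0937
finger_force: 0.0
```

```bash
python3 - <<'E'
from h import *
s=snap('wrist','w1');print(s['obs']['tool_pos'],s['obs']['ee_rot'],s['obs']['time'])
E
```

```text
[ 0.57315424 -0.23373083  0.13200398] [-3.14009036e+00  2.09128111e-03  4.47433074e-01] 1.25
```

View pics/w1.png

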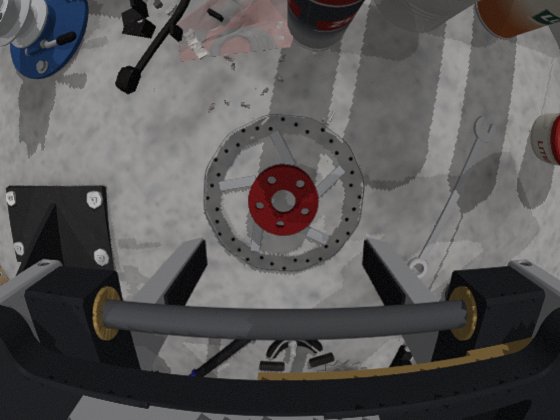

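The wrist view shows the rotor centred at (283,200) with five clear holes and five spokes, and the fingers on either side below it. Now I measure it.

```bash
cat >> h.py <<'E'
def ring(P,c,sym=5):
    a=np.arctan2(P[:,1]-c[1],P[:,0]-c[0]);return np.angle(np.exp(1j*sym*a).mean())/sym
E
python3 - <<'E'
from h import *
s=pickle.load(open('w1.pkl','rb'))
hsv=cv2.cvtColor(s['image'],cv2.COLOR_RGB2HSV)
m=(((hsv[...,0]<8)|(hsv[...,0]>172))&(hsv[...,1]>130)).astype(np.uint8)
m[:150]=0;m[250:]=0;m[:,:230]=0;m[:,340:]=0
cs,hi=cv2.findContours(m,cv2.RETR_CCOMP,cv2.CHAIN_APPROX_NONE)
P=cloud(s);print('z',np.nanpercentile(P[m>0][:,2],[5,50,95]))
H=[]
for c,h in zip(cs,hi[0]):
    if len(c)<8: continue
    q=onplane(s,c[:,0,:],.026);(x,y),r=cv2.minEnclosingCircle((q[:,:2]*1000).astype(np.float32))
    print(h[3],len(c),x,y,r)
    if h[3]>=0 and r<7:H.append((x,y))
H=np.array(H);c=H.mean(0);print('hole centre',c,np.hypot(*(H-c).T),'ang',np.degrees(np.arctan2(*(H-c).T[::-1])),'mean',np.degrees(ring(H,c)))
E
```

```text
z [0.02324408 0.02491524 0.02607959]
-1 196 579.6365356445312 -228.08450317382812 32.25773620605469
1 20 559.2857666015625 -234.39300537109375 4.147788047790527
1 23 579.5326538085938 -249.6783447265625 4.279086112976074
1 23 566.9714965820312 -210.75242614746094 4.265255928039551
1 70 579.8139038085938 -228.03396606445312 11.935215950012207
1 25 599.91845703125 -235.07969665527344 4.621103286743164
1 26 592.091796875 -210.51950073242188 4.531520366668701
hole centre [ 579.56003418 -228.08459473] [21.2330396  21.59376736 21.42137592 21.52665399 21.57724735] ang [-162.71628386  -90.07264967  125.99130126  -18.96259001   54.49415688] mean -18.25320842441065
```

Request:
{"op": "move_arm", "data": {"deltas": [0, 0, 0, 0, 0, -4, -1, 0, 0, 0, 3, -4, -8, -1, 0, 0, 0, 6, -8, -8, -1, 0, 0, 0, 9, -12, -8, -1, 0, 0, 0, 12, -16, -8, -1, 0, 0, 0, 15, -20, -8, -1, 0, 0, 0, 18, -24, -8, -1, 0, 0, 0, 21, -27.5, -8, -1]}}

```text
time: 2.1
tool_pos: [0.6426, 0.0968, 0.2152]
ee_rot: [3.14, -0.002, 0.443]
wrist_force: [0.6, -1.2, 1.0]
width: 0.0938
finger_force: 0.0
```

Request:
{"op": "move_arm", "data": {"deltas": [0, 0, 0, 0, 0, 0, -1, 0, 0, 0, 0, 0, 0, -1]}}

```text
time: 2.3
tool_pos: [0.6425, 0.0963, 0.2141]
ee_rot: [3.14, -0.001, 0.446]
wrist_force: [-0.4, -1.1, -0.9]
width: 0.0942
finger_force: 0.0
```

```bash
python3 - <<'E'
from h import *
s=snap('wrist','w2');print(s['obs']['tool_pos'],s['obs']['ee_rot'],s['obs']['time'],s['obs']['joint_positions'])
E
```

```text
[0.64248431 0.09626582 0.21408905] [ 3.14014247e+00 -6.35658466e-04  4.45854785e-01] 2.3 [ 6.20933112e-02  3.10561991e-01  1.09161982e+00 -1.12241314e-03
  1.73827835e+00  1.18684758e+00]
```

View pics/w2.png

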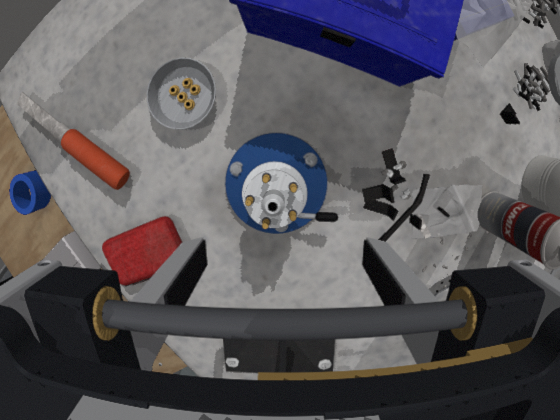

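The wrist view shows the hub nose at (272,206). The brass stud tips are at about (266,178), (293,187), (292,215), (266,222) and (249,200).

```bash
python3 - <<'E'
from h import *
from scipy.optimize import least_squares
s=pickle.load(open('w2.pkl','rb'))
hsv=cv2.cvtColor(s['image'],cv2.COLOR_RGB2HSV)
m=((hsv[...,0]>8)&(hsv[...,0]<28)&(hsv[...,1]>70)).astype(np.uint8)
m[:165]=0;m[235:]=0;m[:,:235]=0;m[:,310:]=0
P=cloud(s);n,l,st,cc=cv2.connectedComponentsWithStats(m)
B=[]
for i in range(1,n):
    if st[i,4]<12: continue
    p=P[l==i];zm=np.nanmax(p[:,2]);k=p[:,2]>.110
    v,u=np.nonzero(l==i)
    g=np.c_[u,v][k]
    if len(g)<4: g=np.c_[u,v]
    q=onplane(s,[g.mean(0)],.114)[0];B.append(q[:2]*1000);print(st[i],cc[i],zm,k.sum(),q, onplane(s,[cc[i]],.106)[0])
B=np.array(B)
f=lambda p:(np.array([[p[0]+22*np.cos(p[2]+k*2*np.pi/5),p[1]+22*np.sin(p[2]+k*2*np.pi/5)] for k in range(5)]))
def res(p): F=f(p);return np.concatenate([F[np.argmin(((F-b)**2).sum(1))]-b for b in B])
c=B.mean(0);r=least_squares(res,[*c,ring(B,c)],loss='soft_l1');print(r.x[:2],np.degrees(r.x[2]),r.fun,'mean',c)
# nose: tip region
k=(P[...,2]>.1245)&(np.hypot(P[...,0]-.644,P[...,1]-.105)<.03)
v,u=np.nonzero(k);print('nose',len(u),onplane(s,[[u.mean(),v.mean()]],.126),P[k].mean(0))
E
```

```text
[262 174   8   9  52] [265.76923077 177.90384615] 0.11457995405397053 37 [0.66109443 0.12422742 0.114     ] [0.66079411 0.12411947 0.106     ]
[290 183   7  10  53] [292.98113208 187.32075472] 0.11495880003450032 35 [0.66380834 0.09864795 0.114     ] [0.66353735 0.09859329 0.106     ]
[245 196   9  10  60] [248.8        200.56666667] 0.11411432881934869 36 [0.63587911 0.12927961 0.114     ] [0.63549707 0.12933671 0.106     ]
[289 211   7  10  60] [292.26666667 215.3       ] 0.1147791410188772 36 [0.64053745 0.08804611 0.114     ] [0.64003439 0.08791804 0.106     ]
[262 219   8  10  63] [265.38095238 223.38095238] 0.11390184557763788 37 [0.62337953 0.10699743 0.114     ] [0.62252237 0.10681728 0.106     ]
[644.93895965 109.43999156] -29.58233131065862 [ 0.08597662  0.05222957  0.26285385 -0.06877603 -0.03462179  0.19262098
 -0.01555779 -0.15813679 -0.30270466 -0.01649499] mean [644.9397704  109.43970301]
nose 15561 [[0.48375742 0.04765837 0.126     ]] [0.66050114 0.11149284 0.33753555]
```

Request:
{"op": "move_arm", "data": {"deltas": [0, 0, 0, -3, 4, 0, -1, 0, 0, 0, -6, 8, 0, -1, 0, 0, 0, -9, 12, 0, -1, 0, 0, 0, -12, 16, 0, -1, 0, 0, 0, -15, 20, 0, -1, 0, 0, 0, -18, 24, 3, -1, 0, 0, 0, -19.66, 26.56, 7, -1, 0, 0, 0, -19.66, 26.56, 11, -1]}}

```text
time: 3.15
tool_pos: [0.5784, -0.2352, 0.1052]
ee_rot: [3.135, -0.003, 0.437]
wrist_force: [0.4, -0.2, 1.4]
width: 0.0942
finger_force: 0.0
```

Request:
{"op": "move_arm", "data": {"deltas": [0, 0, 0, 0, 0, 2, -1, 0, 0, 0, 0, 0, 4, -1, 0, 0, 0, 0, 0, 4, -1, 0, 0, 0, 0, 0, 4, -1]}}

```text
time: 3.55
tool_pos: [0.5788, -0.2293, 0.064]
ee_rot: [3.141, -0.0, 0.443]
wrist_force: [-0.8, -0.6, 0.9]
width: 0.0944
finger_force: 0.0
```

```bash
python3 - <<'E'
from h import *
o=robot.get_obs();print(o)
Rm=rot(o['ee_rot']);print(Rm.T@(np.array([.5797,-.2281,.0065])-o['tool_pos'])*100)
E
```

```text
{'time': 3.55, 'joint_positions': array([-4.68003459e-01,  3.11208535e-01,  1.39115156e+00, -3.94870779e-04,
        1.43866839e+00,  6.59790716e-01]), 'qvel': array([ 0.01717267, -0.01726834, -0.03821114,  0.00425941, -0.00399626,
        0.00111428]), 'joint_torque': array([-1.62619231e-01, -4.04938602e+01, -2.75581473e+01,  5.21704496e-02,
        1.02370689e-02, -3.30055838e-03]), 'tool_pos': array([ 0.57876344, -0.22927421,  0.06400122]), 'ee_rot': array([ 3.14090695e+00, -3.65049440e-05,  4.43054076e-01]), 'wrist_force': array([-0.76363561, -0.64901479,  0.93518736]), 'wrist_torque': array([ 0.03226961, -0.00343418,  0.01552865]), 'finger_force': 0.0, 'width': 0.09443533455525742}
[ 0.13474187 -0.06987646  5.75008058]
```

Request:
{"op": "move_arm", "data": {"deltas": [0, 0, 0, 0.1, -0.05, 2, -1, 0, 0, 0, 0.1, -0.05, 4, -1, 0, 0, 0, 0.1, -0.05, 5, -1, 0, 0, 0, 0.1, -0.05, 5.5, -1, 0, 0, 0, 0.1, -0.05, 5.5, -1, 0, 0, 0, 0.1, -0.05, 5.5, -1]}}

```text
time: 4.15
tool_pos: [0.5811, -0.2271, 0.0096]
ee_rot: [3.14, -0.001, 0.446]
wrist_force: [0.4, 1.5, -1.0]
width: 0.0938
finger_force: 0.0
```

Request:
{"op": "move_arm", "data": {"deltas": [0, 0, 0, -0.15, 0.03, 0.25, -1, 0, 0, 0, -0.15, 0.03, 0.25, -1, 0, 0, 0, -0.15, 0.03, 0.25, 1, 0, 0, 0, -0.15, 0.03, 0.25, 1, 0, 0, 0, -0.15, 0.03, 0.25, 1, 0, 0, 0, -0.15, 0.03, 0.25, 1, 0, 0, 0, -0.15, 0.03, 0.25, 1, 0, 0, 0, -0.15, 0.03, 0.25, 1]}}

```text
time: 4.95
tool_pos: [0.5793, -0.2278, 0.0058]
ee_rot: [3.141, -0.0, 0.446]
wrist_force: [0.7, -0.1, -0.5]
width: 0.0628
finger_force: 30.0
```

Request:
{"op": "move_arm", "data": {"deltas": [0, 0, 0, 0, 0, 0, 1, 0, 0, 0, 0, 0, 0, 1]}}

```text
time: 5.15
tool_pos: [0.5793, -0.2278, 0.0058]
ee_rot: [3.141, -0.0, 0.446]
wrist_force: [0.8, -0.9, -0.4]
width: 0.0628
finger_force: 30.0
```

Request:
{"op": "move_arm", "data": {"deltas": [0, 0, 0, 0, 0, -1, 1, 0, 0, 0, 0, 0, -3, 1, 0, 0, 0, 0, 0, -6, 1, 0, 0, 0, 0, 0, -10, 1, 0, 0, 0, 0, 0, -14, 1, 0, 0, 0, 0, 0, -18, 1, 0, 0, 0, 0, 0, -20, 1, 0, 0, 0, 0, 0, -20, 1]}}

```text
time: 5.95
tool_pos: [0.5805, -0.2278, 0.2105]
ee_rot: [3.136, -0.005, 0.446]
wrist_force: [0.2, 0.3, -3.6]
width: 0.0628
finger_force: 30.0
```

```bash
python3 - <<'E'
from h import *
o=robot.get_obs();print(o['tool_pos'],o['ee_rot'],o['wrist_force'],o['width'],o['finger_force'])
Rm=rot(o['ee_rot']);print(Rm.T@(np.array([.6449,.1094,.2])-o['tool_pos'])*100)
E
```

```text
[ 0.58045951 -0.22783296  0.21054453] [ 3.13582099 -0.00495555  0.44604092] [ 0.20339772  0.34736747 -3.59604108] 0.06278638229732174 29.983004767564125
[ 20.35623669 -27.65014236   0.99577371]
```

Request:
{"op": "move_arm", "data": {"deltas": [0, 0, 0.03, 2, -2.7, 0, 1, 0, 0, 0.06, 5, -6.8, 0, 1, 0, 0, 0.09, 8, -10.9, 0, 1, 0, 0, 0.12, 11, -15, 0, 1, 0, 0, 0.15, 14, -19, 0, 1, 0, 0, 0.18, 17, -23, 0, 1, 0, 0, 0.198, 19.5, -26.4, 0, 1, 0, 0, 0.198, 20.4, -27.6, 0, 1]}}

```text
time: 6.75
tool_pos: [0.6426, 0.1147, 0.202]
ee_rot: [-3.138, 0.006, 0.253]
wrist_force: [-0.2, -0.5, -3.8]
width: 0.063
finger_force: 30.0
```

Request:
{"op": "move_arm", "data": {"deltas": [0, 0, 0, 0, 0, 0, 1, 0, 0, 0, 0, 0, 0, 1, 0, 0, 0, 0, 0, 0, 1]}}

```text
time: 7.05
tool_pos: [0.6437, 0.1076, 0.2049]
ee_rot: [3.141, 0.002, 0.246]
wrist_force: [-0.4, -1.0, -4.0]
width: 0.0632
finger_force: 30.0
```

```bash
python3 - <<'E'
from h import *
s=snap('wrist','w3');o=s['obs'];print(o['tool_pos'],o['ee_rot'],o['wrist_force'],o['time'])
hsv=cv2.cvtColor(s['image'],cv2.COLOR_RGB2HSV)
m=(((hsv[...,0]<8)|(hsv[...,0]>172))&(hsv[...,1]>110)).astype(np.uint8)
v,u=np.nonzero(m);print(u.min(),u.max(),v.min(),v.max())
E
```

```text
[0.64373707 0.10756713 0.20488072] [3.14097984e+00 1.84808475e-03 2.45630475e-01] [-0.39451187 -1.00836326 -3.98815294] 7.05
62 559 31 308
```

View pics/w3.png

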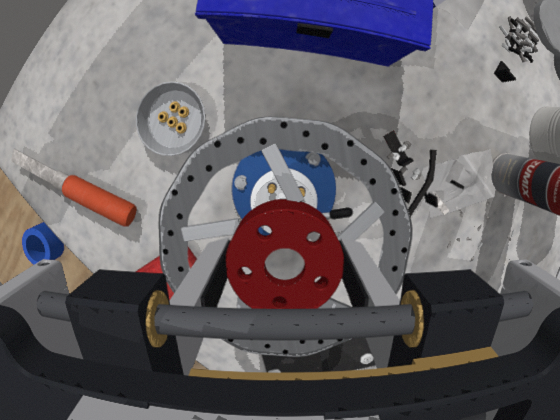

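The rotor is held level, its holes at (265,231), (313,238), (321,281), (280,300) and (246,269). Two studs show beyond it. I measure how it sits in the hand.

```bash
cat > held.py <<'E'
from h import *
def held(s,zt=None):
    o=s['obs'];zt=zt or o['tool_pos'][2]-.0058+.026
    hsv=cv2.cvtColor(s['image'],cv2.COLOR_RGB2HSV)
    m=(((hsv[...,0]<8)|(hsv[...,0]>172))&(hsv[...,1]>110)).astype(np.uint8)
    m[:190]=0;m[320:]=0;m[:,:220]=0;m[:,350:]=0
    P=cloud(s);print('z plate',np.nanmedian(P[m>0][:,2]),'expected',zt)
    cs,hi=cv2.findContours(m,cv2.RETR_CCOMP,cv2.CHAIN_APPROX_NONE);H=[]
    for c,h in zip(cs,hi[0]):
        if len(c)<12: continue
        q=onplane(s,c[:,0,:],zt)[:,:2]*1000;(x,y),r=cv2.minEnclosingCircle(q.astype(np.float32))
        print(h[3],len(c),np.round([x,y,r],2))
        if h[3]>=0 and 2.5<r<6:H.append((x,y))
    H=np.array(H);c=H.mean(0);print('c',c,np.hypot(*(H-c).T),'phase',np.degrees(ring(H,c)),'tcp',o['tool_pos'],o['ee_rot'])
    Rm=rot(o['ee_rot']);print('shift tool cm to hub',Rm.T@np.array([.6449-c[0]/1000,.1094-c[1]/1000,0])*100)
E
python3 -c "
from held import *
held(pickle.load(open('w3.pkl','rb')))"
```

```text
z plate 0.2239328022216289 expected 0.22508071985461814
-1 332 [645.78 108.98  33.74]
0 20 [640.24  89.07   2.71]
0 28 [636.12 127.5    3.37]
0 102 [644.92 108.59  10.9 ]
0 36 [663.27  98.09   3.91]
0 37 [660.29 122.93   3.96]
c [649.98236084 109.39822006] [22.54243301 22.79740792 17.44543774 17.01360223] phase -29.937406949561844 tcp [0.64373707 0.10756713 0.20488072] [3.14097984e+00 1.84808475e-03 2.45630475e-01]
shift tool cm to hub [-0.49293685 -0.1237599   0.00083515]
```

Request:
{"op": "move_arm", "data": {"deltas": [0, 0, 0, 0, -0.08, 2, 1, 0, 0, 0, 0, -0.08, 4, 1, 0, 0, 0, 0, -0.08, 6, 1, 0, 0, 0, 0, -0.08, 7.5, 1, 0, 0, 0, 0, -0.08, 8.3, 1, 0, 0, 0, 0, -0.08, 8.3, 1, 0, 0, 0, 0, -0.08, 8.3, 1, 0, 0, 0, 0, -0.08, 8.3, 1]}}

```text
time: 7.9
tool_pos: [0.6449, 0.1102, 0.1244]
ee_rot: [3.141, -0.003, 0.248]
wrist_force: [-0.8, 0.6, -4.0]
width: 0.0628
finger_force: 30.0
```

```bash
python3 - <<'E'
from held import *
s=snap('wrist','w4');held(s);print(s['obs']['wrist_force'])
E
```

```text
z plate 0.1434729791257469 expected 0.1445967298886309
-1 332 [646.84 111.71  33.68]
1 18 [641.26  91.99   2.59]
1 28 [637.11 130.14   3.37]
1 102 [645.88 111.24  10.99]
1 37 [664.3  100.77   4.15]
1 38 [661.04 125.8    4.15]
c [650.92843628 112.17357445] [22.38240562 22.66116281 17.57417224 16.97117824] phase -29.714903185108042 tcp [0.6448616  0.11024409 0.12439673] [ 3.14099958e+00 -2.88426156e-03  2.47688244e-01]
shift tool cm to hub [-0.65244109  0.12109888 -0.00181   ]
[-0.76062424  0.5588227  -3.96013935]
```

Request:
{"op": "move_arm", "data": {"deltas": [0, 0, 0, -0.14, 0.15, 0, 1, 0, 0, 0, -0.14, 0.15, 0.3, 1, 0, 0, 0, -0.14, 0.15, 0.6, 1, 0, 0, 0, -0.14, 0.15, 0.8, 1, 0, 0, 0, -0.14, 0.15, 0.8, 1]}}

```text
time: 8.45
tool_pos: [0.6425, 0.1085, 0.1138]
ee_rot: [-3.141, 0.001, 0.248]
wrist_force: [0.9, 0.1, -4.0]
width: 0.0628
finger_force: 30.0
```

Request:
{"op": "move_arm", "data": {"deltas": [0, 0, 0, 0.1, -0.02, 0.1, 1, 0, 0, 0, 0.1, -0.02, 0.2, 1, 0, 0, 0, 0.1, -0.02, 0.3, 1, 0, 0, 0, 0.1, -0.02, 0.3, 1]}}

```text
time: 8.85
tool_pos: [0.6438, 0.1089, 0.1115]
ee_rot: [3.142, 0.0, 0.248]
wrist_force: [0.6, 0.1, -3.5]
width: 0.0627
finger_force: 30.0
```

Request:
{"op": "move_arm", "data": {"deltas": [0, 0, 0, 0, 0, 0.1, 1, 0, 0, 0, 0, 0, 0.2, 1, 0, 0, 0, 0, 0, 0.3, 1, 0, 0, 0, 0, 0, 0.4, 1, 0, 0, 0, 0, 0, 0.4, 1]}}

```text
time: 9.35
tool_pos: [0.6442, 0.1089, 0.1077]
ee_rot: [3.141, -0.001, 0.248]
wrist_force: [0.2, -0.4, -3.5]
width: 0.0629
finger_force: 30.0
```

Request:
{"op": "move_arm", "data": {"deltas": [0, 0, 0, 0, 0, 0.1, 1, 0, 0, 0, 0, 0, 0.2, 1, 0, 0, 0, 0, 0, 0.3, 1, 0, 0, 0, 0, 0, 0.4, 1, 0, 0, 0, 0, 0, 0.4, 1]}}

```text
time: 9.85
tool_pos: [0.6443, 0.1089, 0.1038]
ee_rot: [3.141, -0.001, 0.248]
wrist_force: [2.2, 0.2, -2.5]
width: 0.0625
finger_force: 30.0
```

```bash
python3 - <<'E'
from held import *
s=snap('wrist','w5');held(s);print(s['obs']['wrist_force'],s['obs']['wrist_torque'])
i=s['image'][210:320,215:355];cv2.imwrite('pics/w5c.png',cv2.resize(i,(700,550),interpolation=2)[:,:,::-1])
E
```

```text
z plate 0.12281968175387739 expected 0.12395254249143073
-1 331 [646.26 110.33  33.69]
3 20 [640.77  90.34   2.66]
3 26 [636.82 128.57   3.23]
3 103 [645.11 109.8   10.95]
3 36 [664.09  99.72   3.98]
3 36 [660.82 124.23   3.96]
c [650.62515259 110.715065  ] [22.63339611 22.57093234 17.38109484 16.93137583] phase -29.4679057948311 tcp [0.64426657 0.10885473 0.10375254] [ 3.14119516e+00 -9.32606622e-04  2.47692629e-01]
shift tool cm to hub [-5.87283377e-01 -1.28689954e-02 -5.52819848e-04]
[ 2.2481325   0.17902361 -2.5235199 ] [-0.03258197 -0.37665805 -0.02488211]
```

View pics/w5c.png

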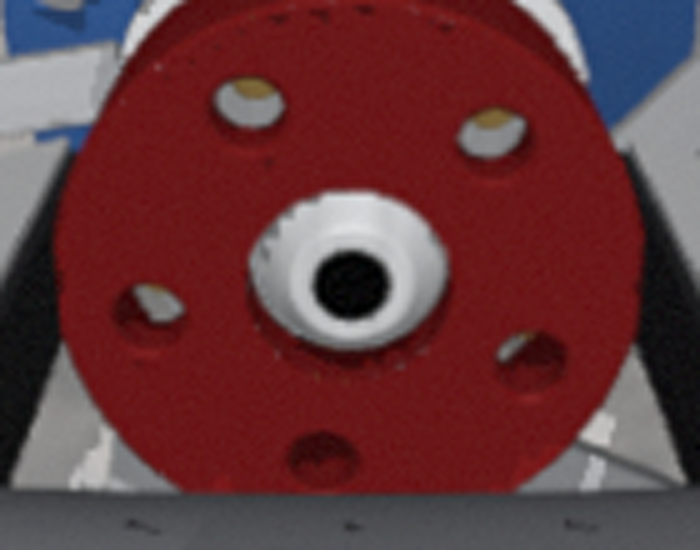

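The nose is in the bore, and brass shows centred left to right in the upper holes at crop (252,88) and (493,118). I descend gently.

Request:
{"op": "move_arm", "data": {"deltas": [0, 0, 0, 0.03, 0, 0.05, 1, 0, 0, 0, 0.03, 0, 0.1, 1, 0, 0, 0, 0.03, 0, 0.15, 1, 0, 0, 0, 0.03, 0, 0.15, 1]}}

```text
time: 10.3
tool_pos: [0.6443, 0.1089, 0.1022]
ee_rot: [3.141, -0.0, 0.248]
wrist_force: [2.4, -0.3, -3.2]
width: 0.0631
finger_force: 30.0
```

Request:
{"op": "move_arm", "data": {"deltas": [0, 0, 0, 0, 0, 0.05, 1, 0, 0, 0, 0, 0, 0.1, 1, 0, 0, 0, 0, 0, 0.1, 1]}}

```text
time: 10.6
tool_pos: [0.6443, 0.1089, 0.1012]
ee_rot: [3.141, -0.0, 0.248]
wrist_force: [2.6, -0.4, -2.2]
width: 0.063
finger_force: 30.0
```

Request:
{"op": "move_arm", "data": {"deltas": [0, 0, 0, 0, 0, 0.05, 1, 0, 0, 0, 0, 0, 0.1, 1, 0, 0, 0, 0, 0, 0.1, 1]}}

```text
time: 10.9
tool_pos: [0.6443, 0.109, 0.1002]
ee_rot: [3.141, -0.0, 0.248]
wrist_force: [3.7, -1.2, -2.4]
width: 0.063
finger_force: 30.0
```

Request:
{"op": "move_arm", "data": {"deltas": [0, 0, 0, 0, 0, 0.05, 1, 0, 0, 0, 0, 0, 0.1, 1, 0, 0, 0, 0, 0, 0.1, 1]}}

```text
time: 11.2
tool_pos: [0.6443, 0.109, 0.0992]
ee_rot: [3.141, -0.0, 0.248]
wrist_force: [3.9, -0.4, -2.5]
width: 0.063
finger_force: 30.0
```

No vertical reaction 2.6 mm past the tip height, so the studs are entering. I ease the small side load and continue.

Request:
{"op": "move_arm", "data": {"deltas": [0, 0, 0, 0.05, 0, 0.05, 1, 0, 0, 0, 0.05, 0, 0.1, 1, 0, 0, 0, 0.05, 0, 0.15, 1, 0, 0, 0, 0.05, 0, 0.15, 1]}}

```text
time: 11.6
tool_pos: [0.6444, 0.1091, 0.0973]
ee_rot: [-3.142, 0.001, 0.248]
wrist_force: [2.7, -0.4, -2.4]
width: 0.0629
finger_force: 30.0
```

```bash
python3 - <<'E'
from h import *
o=robot.get_obs()
for k in('tool_pos','ee_rot','wrist_force','wrist_torque'):print(k,o[k])
E
```

```text
tool_pos [0.64438278 0.10912623 0.09734169]
ee_rot [-3.14153045e+00  7.28903813e-04  2.47872022e-01]
wrist_force [ 2.73691886 -0.41627642 -2.41129536]
wrist_torque [-0.08354718 -0.42121183 -0.02764137]
```

Request:
{"op": "move_arm", "data": {"deltas": [0, 0, 0, 0.04, 0, 0.1, 1, 0, 0, 0, 0.04, 0, 0.2, 1, 0, 0, 0, 0.04, 0, 0.3, 1, 0, 0, 0, 0.04, 0, 0.3, 1]}}

```text
time: 12.0
tool_pos: [0.6445, 0.1092, 0.094]
ee_rot: [-3.141, 0.002, 0.248]
wrist_force: [0.9, 0.3, -4.5]
width: 0.0624
finger_force: 30.0
```

Request:
{"op": "move_arm", "data": {"deltas": [0, 0, 0, 0, 0, 0.1, 1, 0, 0, 0, 0, 0, 0.2, 1, 0, 0, 0, 0, 0, 0.3, 1, 0, 0, 0, 0, 0, 0.3, 1]}}

```text
time: 12.4
tool_pos: [0.6447, 0.1093, 0.0913]
ee_rot: [-3.141, 0.001, 0.248]
wrist_force: [-0.5, 0.3, -3.4]
width: 0.063
finger_force: 30.0
```

Request:
{"op": "move_arm", "data": {"deltas": [0, 0, 0, 0, 0, 0.1, 1, 0, 0, 0, 0, 0, 0.2, 1, 0, 0, 0, 0, 0, 0.3, 1, 0, 0, 0, 0, 0, 0.3, 1]}}

```text
time: 12.8
tool_pos: [0.6449, 0.1092, 0.0884]
ee_rot: [-3.142, 0.0, 0.248]
wrist_force: [-0.3, 0.0, -3.2]
width: 0.063
finger_force: 30.0
```

Request:
{"op": "move_arm", "data": {"deltas": [0, 0, 0, 0, 0, 0.1, 1, 0, 0, 0, 0, 0, 0.2, 1, 0, 0, 0, 0, 0, 0.2, 1]}}

```text
time: 13.1
tool_pos: [0.6449, 0.1092, 0.0864]
ee_rot: [3.142, 0.0, 0.248]
wrist_force: [0.1, 0.8, -3.4]
width: 0.0629
finger_force: 30.0
```

Request:
{"op": "move_arm", "data": {"deltas": [0, 0, 0, 0, 0, 0.05, 1, 0, 0, 0, 0, 0, 0.1, 1, 0, 0, 0, 0, 0, 0.1, 1]}}

```text
time: 13.4
tool_pos: [0.6451, 0.1092, 0.0858]
ee_rot: [3.141, -0.0, 0.248]
wrist_force: [-1.4, 0.4, -3.5]
width: 0.0629
finger_force: 30.0
```

Request:
{"op": "move_arm", "data": {"deltas": [0, 0, 0, 0, 0, 0.05, 1, 0, 0, 0, 0, 0, 0.05, 1]}}

```text
time: 13.6
tool_pos: [0.6451, 0.1092, 0.0857]
ee_rot: [3.141, -0.0, 0.248]
wrist_force: [-0.2, -0.8, -1.3]
width: 0.0632
finger_force: 30.0
```

Request:
{"op": "move_arm", "data": {"deltas": [0, 0, 0, 0, 0, 0.05, 1, 0, 0, 0, 0, 0, 0.05, 1]}}

```text
time: 13.8
tool_pos: [0.6451, 0.1092, 0.0857]
ee_rot: [3.141, -0.001, 0.248]
wrist_force: [-2.9, 0.6, 2.8]
width: 0.063
finger_force: 30.0
```

The rotor is seated at the predicted height. I release and retreat.

Request:
{"op": "move_arm", "data": {"deltas": [0, 0, 0, 0, 0, -0.05, -1, 0, 0, 0, 0, 0, -0.05, -1, 0, 0, 0, 0, 0, -0.05, -1, 0, 0, 0, 0, 0, -0.05, -1, 0, 0, 0, 0, 0, -0.05, -1, 0, 0, 0, 0, 0, -0.05, -1]}}

```text
time: 14.4
tool_pos: [0.6451, 0.1092, 0.0851]
ee_rot: [3.142, -0.0, 0.248]
wrist_force: [0.3, 0.6, -0.3]
width: 0.0941
finger_force: 0.0
```

Request:
{"op": "move_arm", "data": {"deltas": [0, 0, 0, 0, 0, -0.5, -1, 0, 0, 0, 0, 0, -2, -1, 0, 0, 0, 0, 0, -5, -1, 0, 0, 0, 0, 0, -8, -1, 0, 0, 0, 0, 0, -12, -1, 0, 0, 0, 0, 0, -12, -1, 0, 0, 0, 0, 0, -12, -1]}}

```text
time: 15.1
tool_pos: [0.646, 0.1093, 0.2081]
ee_rot: [3.141, -0.005, 0.248]
wrist_force: [-0.3, -0.2, 0.1]
width: 0.0936
finger_force: 0.0
```

```bash
python3 - <<'E'
from h import *
s=snap('wrist','w6');print(s['obs']['tool_pos'],s['obs']['width'],s['obs']['wrist_force'])
P=cloud(s);hsv=cv2.cvtColor(s['image'],cv2.COLOR_RGB2HSV)
m=(((hsv[...,0]<8)|(hsv[...,0]>172))&(hsv[...,1]>130))&(np.hypot(P[...,0]-.6449,P[...,1]-.1094)<.031)&(P[...,2]>.09)
q=P[m];A=np.c_[q[:,:2]-q[:,:2].mean(0),np.ones(len(q))];print('plate z',np.median(q[:,2]),'tilt',np.linalg.lstsq(A,q[:,2],rcond=None)[0])
E
```

```text
[0.64599583 0.10930904 0.20813759] 0.09355832779878939 [-0.29702946 -0.16509989  0.09984497]
plate z 0.1049130959374438 tilt [-0.01885359 -0.00304126  0.10474231]
```

View pics/w6.png

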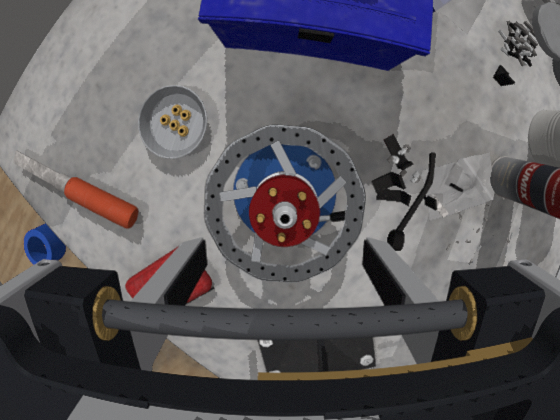

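All five studs stand through the carrier around (285,210). The plate top reads 0.105 m; 0.106 m is expected, and this camera has been reading about 1 mm low. The rotor is flat and home, so I hand in.

```bash
python3 -c "
from bench import robot;print(robot.close_job())"
```

```text
the job is handed in; nothing more can be done
None
```

The rotor is fully home and flat on the hub with all five studs through its holes, placed with light force in about 15 s; it is released, the can, dish and spanner were never touched, and the job is handed in.

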